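Slide the glue bottle into its bay

TASK

Push the glue bottle across the bench top into the empty one of the two wooden bays, through its open side, until it stands fully home against the back of the bay. It must stay standing on the bench all the way: only push it, do not tip it over, lift it or take it between the fingers. Leave the tin in the other bay and the other things on the bench where they are, and finish clear of everything.

Things in the scene. Friction and masses are not known exactly. Their poses are not given: they have to be found in the camera images.
- glue_bottle: Glue bottle, loose, about 0.26 kg: cream round body 62 mm across to 116 mm high, then a yellow nozzle 30 mm across to 171 mm. Origin: centre of its underside; z up; yaw means nothing. Pushed level at 30 mm height or lower it slides, pushed high it tips. A palm straight above the fingertips may strike the nozzle before they touch the bottle, so lean the fingers some 40 degrees forward.
- empty_bay: Empty bay: U-shaped wooden stop fixed to the bench, no floor. Walls 26 mm high, 12 mm thick; inside 90 mm wide, 70 mm deep. Origin, at bench height: where the bottle's axis is when it stands midway against the back (back's inner face 31 mm along +x, mouth 39 mm along -x, side walls' inner faces 45 mm along +y and -y). x axis: into the bay, roughly the world's +y; y: across.
- full_bay: The other bay, of the same shape, size and axes, which holds the round tin.
- pin_tin: Round flat tin with a red lid, 62 mm in diameter, 24 mm high, loose, standing in the other bay. Origin: centre of its underside. Not to be moved.
- c_clamp: Black G-clamp lying on its side on the right, about 144x98 mm and 20 mm high, loose. Origin: centre of its underside. Not to be moved.
- cotton_reel: Wooden reel of thread, 35 mm in diameter, 42 mm high, loose, front left. Origin: centre of its underside. Not to be moved.
- screwdriver: Screwdriver with an orange handle, 28x215x28 mm, lying at the right, loose. Origin: centre of its underside; length along its y axis. Not to be moved.
- offcut: Small pine block, 35x72x28 mm, left of the bays, loose. Origin: centre of its underside; length along its y axis. Not to be moved.
There are look-alikes about, which are no part of the job. What is meant by the glue_bottle is not black, and is the larger of those in its own colour.

How it is judged:
At the end, for the whole second after the job is handed in: The bottle stands upright (within 0.06 rad) and at rest on the bench inside the empty bay, within 12 mm of touching its back (x of glue_bottle in the frame of empty_bay between -0.012 and 0.008 m and y of glue_bottle in the frame of empty_bay between -0.02 and 0.02 m and angle between glue_bottle's own z axis and vertical below 0.06 rad and height (world z) of glue_bottle below 0.004 m and linear speed of glue_bottle below 0.01 m/s).
It fails at once if the glue bottle is tipped by more than 0.25 rad (angle between glue_bottle's own z axis and vertical above 0.25 rad).
It fails at once if the glue bottle is lifted off the bench (its underside's centre more than 10 mm up) (height (world z) of glue_bottle above 0.01 m).
It fails at once if the glue bottle is taken between the fingers (grasp point within 12 mm of its axis, below 180 mm) (horizontal distance between the grasp point and glue_bottle below 0.012 m and height (world z) of the grasp point below 0.18 m).
It fails at once if the tin in the other bay is moved by more than 20 mm (distance of pin_tin from where it was at the start of the episode above 0.02 m).
It fails at once if another loose thing on the bench (clamp, reel, screwdriver, offcut) is moved by more than 20 mm (distance of any of c_clamp, cotton_reel, screwdriver, offcut from where it was at the start of the episode above 0.02 m).
It also fails if it takes over 56 s, if anything falls off the work surface, if the arm or the gripper's body presses on something with over 40 N, if the wrist force passes 120 N, or if a joint passes its speed limit or range.

ROBOT

A 6-joint arm with a two-finger parallel gripper is mounted at the origin on a cart in front of the work surface, level with it; the furniture and walls round the work are solid. World frame = base frame: x ahead of the robot, y to its left, z up, the work surface at z = 0. Lengths are in m, angles in rad, forces in N, time in s.
With the tool pointing down it reaches from about 0.275 to 1 m from the base axis. Payload 8.4 kg.
Tool frame: the origin (TCP) lies midway between the tips of the shut fingers; the grasp point (between the pads) lies 19 mm behind it; z points along the fingers, y is the line along which they close (so a half turn about z gives the same grasp; the last joint's range is limited). The gripper opens to 85 mm and grips with 20 to 120 N. Pads are 22 mm wide; open, the fingers measure 114 mm over their backs; the gripper's body (76 mm by 85 mm) begins 54 mm behind the grasp point. The pads swing forward as they close: fully open they stand 13 mm farther back than shut.
Start: joints at [-1.222, 0.353, 1.633, -0, 1.155, -0.002], TCP at [0.215, -0.587, 0.231] pointing down, gripper open.
Joint ranges: [-2.63, 2.63], [-0.92, 2.1], [0.06, 2.66], [-1.3, 4.44], [0, 2.69], [-3.02, 3.02]. Speed limits (rad/s): [2.22, 2.22, 2.79, 3.14, 3.14, 3.14].

INTERFACE

Orientations are given as a unit quaternion [x, y, z, w].
In Python, from station import state, vision, env gives the robot as it stands.
- The arm moves only by the shell command python3 -m pendant 'ROWS'. ROWS is JSON, a list that holds one entry, the list of rows, each a list of 5 numbers: the finger opening in cm, from 0 to 8.54, then the shift along the tool's x, y, z in cm, then the turn about the tool's z in rad. A call has 1 to 10 rows; each row shifts and turns the commanded pose from where the row before left it, along the tool's axes as they then stand; what a row does not reach is not made up. A row lasts 1/8 s, in which the tool goes at most 62.5 mm and 10.7 degrees, less where a joint would pass 70% of its speed; a pose out of reach is approached as far as the arm can. A call is refused whole if a number of a shift passes 6.25 or a number of a turn 0.188, either way. A call with a gripper value outside its range is refused whole. The fingers move at their own pace and stop on an object; the grip force is fixed at half the most. Time passes only in rows, so rows that do not move let the fingers close. It gives the time, the measured TCP pose, the force, the opening and the grip force at its end, in the units of the state.
- state(): the state, without advancing time (a new reading comes with each control period).
- vision.capture(name): name is "side" or "top" or "wrist"; returns (picture, depth): 480x640x3 uint8, blue, green, red; 480x640 float32, m along the optical axis (not along the pixel's ray), 0 where there is no reading.
- vision.get_calibration(name): a dict with "fx", "fy", "cx", "cy" (pixels), "rvec" (rotation vector, rad) and "tvec" (3), from world to camera coordinates, as OpenCV has them. Camera axes: x right, y down, z forward; pixel columns grow to the right and rows downward; lengths in m; the calibration is good to about 2 mm. The wrist camera is an equidistant fisheye: a pixel r from the principal point sees the ray r / f radians off the axis. A picture is of the moment at which its call begins: read the wrist's pose just before it. get_calibration takes no time and is no camera call; for the wrist camera it gives the pose at the moment of the call.
- env.close_job(): hands the job in; it is judged then, once.
The state is a dict: "time": time; "joint_pos": joint angles; "joint_velocities": joint speeds; "tau": joint torques, N m; "tcp_pos": TCP position; "tcp_rot": TCP orientation; "force": force on the tool from outside, world axes, zero at the start; "wrist_torque": the same for the moment, N m; "finger_gap": finger opening in m; "grasp_force": force on a finger pad.
Only numpy, scipy, OpenCV 4.12 (cv2) and the standard library are available. Lean on these libraries where they do the work, as an engineer would, in place of code of your own. Each camera call takes 0.05 s, during which the arm holds its last target. There are 200 camera calls.

## Working session

There is one attempt and no reset: what is moved stays moved. The work goes in short steps, Python scripts to look and compute and a shell command to move; the robot and the scene stay as the last step left them, time stands still between calls to the robot, and variables do not carry over. Pictures are saved under pics/ and viewed, at most 14 in all, crops included, and the job is handed in when it is done.

```bash
mkdir -p pics; ls; python3 - <<'E'
from station import state, vision
import cv2
s=state();print(s['time'],s['tcp_pos'],s['tcp_rot'],s['finger_gap'])
for n in('top','side'):
    p,d=vision.capture(n);cv2.imwrite(f'pics/{n}1.png',p);
    import numpy as np;np.save(f'{n}_d.npy',d)
    c=vision.get_calibration(n);print(c)
    R=cv2.Rodrigues(np.array(c['rvec'],float))[0];print('campos',-R.T@np.array(c['tvec']).ravel())
E
```

```text
pics
0.0 [ 0.2146317  -0.58648487  0.23056056] [ 9.84655039e-01  1.74510676e-01 -1.18364197e-04 -6.81936193e-04] 0.08538488473949035
{'fx': 524.7537445802988, 'fy': 524.7537445802988, 'cx': 313.0047728836356, 'cy': 240.9643469190911, 'rvec': array([ 2.17963907, -2.19755297,  0.06917104]), 'tvec': array([0.0214397 , 0.4751184 , 1.30487692])}
campos [0.39100971 0.01698592 1.33256287]
{'fx': 478.6191884481469, 'fy': 478.6191884481469, 'cx': 312.8276019797104, 'cy': 238.36477689009573, 'rvec': array([ 0.46274494, -2.56914598,  1.43438289]), 'tvec': array([0.45901956, 0.13160181, 0.87245679])}
campos [0.2038913  0.79138733 0.56686266]
```

View pics/top1.png

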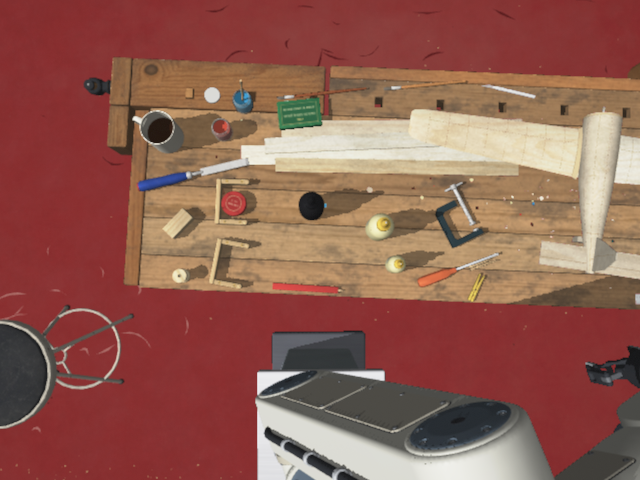

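View pics/side1.png

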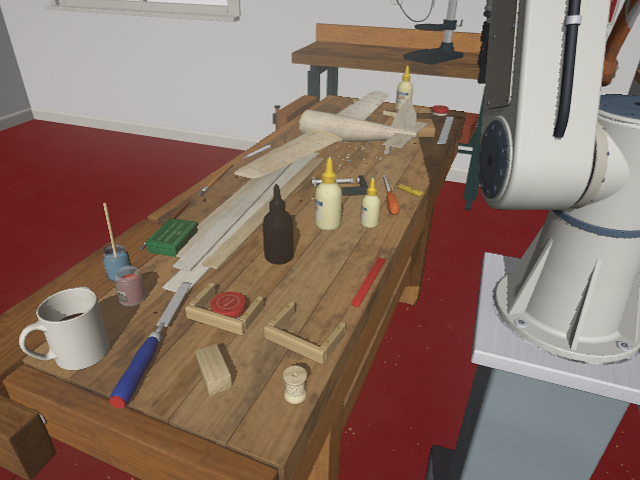

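The top view shows the large cream bottle at (379,227), the small cream bottle at (396,264) and the black bottle at (312,205). The empty bay is at (230,263), opening right (-y), and the tin's bay is at (232,203). The side view shows the same bottles at (328,205), (370,207) and (278,235), plus a far cream bottle at (405,88) that may be off the work area.

Candidates for the bottle, in side pixels: (328,205), (370,207), the far one (405,88) and the black one (278,235). I choose the large cream one at (328,205), which is top (379,227).

```bash
cat > h.py <<'E'
import numpy as np, cv2
from station import state, vision
def cam(n):
    c=vision.get_calibration(n);R=cv2.Rodrigues(np.array(c['rvec'],float))[0];t=np.array(c['tvec'],float).ravel()
    return c,R,t
def ray(n,u,v):
    c,R,t=cam(n);d=R.T@np.array([(u-c['cx'])/c['fx'],(v-c['cy'])/c['fy'],1.]);return -R.T@t,d
def plane(n,u,v,z):
    o,d=ray(n,u,v);return o+d*(z-o[2])/d[2]
def tri(a,b):
    (o1,d1),(o2,d2)=ray(*a),ray(*b);s=np.linalg.lstsq(np.c_[d1,-d2],o2-o1,rcond=None)[0]
    p,q=o1+s[0]*d1,o2+s[1]*d2;return (p+q)/2,np.linalg.norm(p-q)
def cloud(n,d):
    c,R,t=cam(n);v,u=np.mgrid[:480,:640];P=np.stack([(u-c['cx'])/c['fx']*d,(v-c['cy'])/c['fy']*d,d],-1)
    return (P-t)@R
E
python3 - <<'E'
from h import *
np.set_printoptions(precision=4,suppress=True)
T=cv2.imread('pics/top1.png');S=cv2.imread('pics/side1.png')
# depth cloud check for items
for n,im in(('top',T),('side',S)):
    X=cloud(n,np.load(n+'_d.npy'));hsv=cv2.cvtColor(im,cv2.COLOR_BGR2HSV)
    m=cv2.inRange(hsv,(20,150,150),(32,255,255))
    k,l,st,ce=cv2.connectedComponentsWithStats(m)
    for i in range(1,k):
        if st[i,4]>12:
            P=X[l==i];print(n,'yellow',ce[i],st[i],'med',np.median(P,0),'zmax',P[:,2].max())
    if n=='top':
        m=(X[...,2]>.012)&(X[...,2]<.25)
        k,l,st,ce=cv2.connectedComponentsWithStats(m.astype(np.uint8))
        for i in range(1,k):
            if st[i,4]>40 and ce[i][1]<310:
                P=X[l==i];print('blob',ce[i],st[i],P.min(0),P.max(0),np.median(P,0))
a=cv2.resize(T[170:300,150:280],(390,390),interpolation=cv2.INTER_CUBIC)
b=cv2.resize(S[60:250,300:430],(267,390),interpolation=cv2.INTER_CUBIC)
cv2.imwrite('pics/crop1.png',np.hstack([a,b]))
E
```

```text
top yellow [381.8352 224.3077] [377 218  13  13  91] med [ 0.5031 -0.1398  0.1361] zmax 0.1681439168834807
top yellow [397.4722 263.7778] [395 260   6   8  36] med [ 0.4141 -0.1804  0.0957] zmax 0.11394993088056836
top yellow [476.2653 285.1429] [472 276   9  19  49] med [ 0.3614 -0.3913  0.0101] zmax 0.015756921392219257
blob [242.7164  99.4352] [233  79  21  34 409] [0.8066 0.1675 0.012 ] [0.8525 0.2148 0.1614] [0.8284 0.1879 0.0447]
blob [299.4311 112.6669] [ 277   97   46   32 1204] [ 0.7606 -0.0077  0.012 ] [0.8406 0.1063 0.0378] [0.7997 0.0501 0.0287]
blob [551.9127 169.9372] [  386   106   254   173 15230] [ 0.3764 -0.8054  0.012 ] [ 0.8055 -0.1708  0.1814] [ 0.6882 -0.623   0.053 ]
blob [160.5872 130.1424] [ 133  110   51   43 1376] [0.7043 0.3446 0.0122] [0.7883 0.4539 0.1079] [0.7495 0.39   0.0553]
blob [222.1317 128.5753] [212 118  22  23 372] [0.7344 0.2194 0.0121] [0.7824 0.2675 0.0698] [0.7557 0.2422 0.0438]
blob [352.4093 141.1351] [332 133  43  17 259] [ 0.7089 -0.1401  0.012 ] [ 0.7509 -0.0326  0.0206] [ 0.7299 -0.0837  0.0136]
blob [386.0561 137.8598] [375 132  27  
[... 1884 characters left out ...]
 0.3921 -0.3025  0.0215]
blob [395.6959 263.4493] [386 255  20  18 296] [ 0.3954 -0.2045  0.0127] [ 0.4375 -0.1635  0.1203] [ 0.4159 -0.1797  0.0718]
blob [179.929  274.9408] [173 268  15  15 169] [0.3753 0.3292 0.0121] [0.4097 0.3625 0.0497] [0.3926 0.3454 0.0428]
side yellow [406.1667  74.6364] [403  67   7  14  66] med [ 0.5193 -1.1288  0.1304] zmax 0.16193656433022477
side yellow [328.5535 172.8047] [322 159  14  24 215] med [ 0.5026 -0.1363  0.1316] zmax 0.566862657612362
side yellow [371.767  187.9903] [367 179  10  17 103] med [ 0.4134 -0.1789  0.091 ] zmax 0.11507337219952445
side yellow [411.0215 190.0215] [398 185  25  11  93] med [ 0.35   -0.3832  0.0072] zmax 0.011539240025706535
```

View pics/crop1.png

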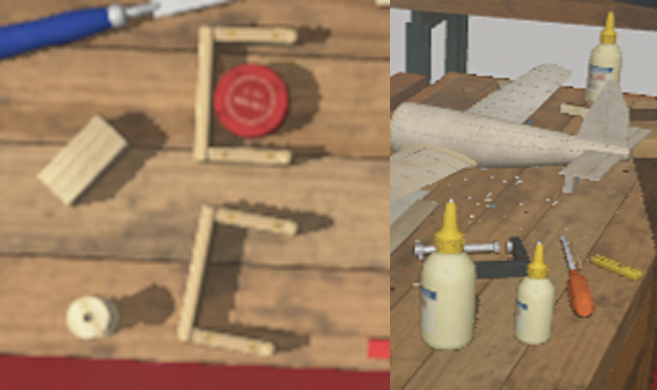

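The close crop shows the large cream bottle with its yellow nozzle, and the small twin beside it. The far one is on the bench beyond the plane (x 0.52, y -1.13), out of reach. The empty bay is at crop (188-298, 207-352), turned about 8°. Next I measure both in two views.

```bash
python3 - <<'E'
from h import *
np.set_printoptions(precision=4,suppress=True)
ims={n:cv2.imread(f'pics/{n}1.png') for n in('top','side')}
print('nozzle tri',tri(('top',381.8,224.3),('side',328.5,172.8)))
for n in('top','side'):
    X=cloud(n,np.load(n+'_d.npy'))
    def box(a,b,c,d,z0,z1): return (X[...,0]>a)&(X[...,0]<b)&(X[...,1]>c)&(X[...,1]<d)&(X[...,2]>z0)&(X[...,2]<z1)
    P=X[box(.45,.56,-.2,-.09,.03,.11)][:,:2]
    # circle r=31 fit
    from scipy.optimize import least_squares
    Q=P
    if n=='side':
        r=least_squares(lambda c:np.hypot(*(Q-c).T)-.031,[.5,-.14],loss='soft_l1',f_scale=.002);print(n,'bottle',r.x,np.abs(r.fun).mean())
    N=X[box(.45,.56,-.2,-.09,.13,.2)];print(n,'nozzle',np.median(N,0),N[:,2].max())
    for nm,y in(('empty',(.345,.495,.165,.285)),('full',(.515,.65,.165,.285))):
        m=box(*y,.02,.04)
        hsv=cv2.cvtColor(ims[n],cv2.COLOR_BGR2HSV); m&=~((hsv[...,1]>150)&((hsv[...,0]<6)|(hsv[...,0]>172)))
        k,l,st,ce=cv2.connectedComponentsWithStats(m.astype(np.uint8),connectivity=8)
        m=np.isin(l,[i for i in range(1,k) if st[i,4]>25])
        Pz=X[m]
        # refined: pixels onto plane z=.026
        v,u=np.nonzero(m);W=np.array([plane(n,a,b,.026)[:2] for a,b in zip(u,v)]).astype(np.float32)
        rc=cv2.minAreaRect(W);print(n,nm,'z med',np.median(Pz[:,2]),np.array(rc[0]),np.array(rc[1]),rc[2],'\n',cv2.boxPoints(rc))
E
```

```text
nozzle tri (array([ 0.5048, -0.1407,  0.1327]), np.float64(5.693622972025351e-06))
top nozzle [ 0.5053 -0.1436  0.1365] 0.17448129861086267
top empty z med 0.0265613217569255 [0.4225 0.2265] [0.0809 0.1138] 78.936279296875 
 [[0.3589 0.1977]
 [0.4706 0.1758]
 [0.4861 0.2553]
 [0.3744 0.2771]]
top full z med 0.026545990774708608 [0.5773 0.22  ] [0.081  0.1142] 87.21065521240234 
 [[0.5183 0.1824]
 [0.6324 0.1768]
 [0.6363 0.2577]
 [0.5223 0.2633]]
side bottle [ 0.5066 -0.1454] 0.002982895401933366
side nozzle [ 0.5038 -0.1385  0.1432] 0.16876576830607481
side empty z med 0.023769832478765497 [0.4184 0.2331] [0.0847 0.1149] 79.09201049804688 
 [[0.3539 0.2024]
 [0.4668 0.1807]
 [0.4828 0.2638]
 [0.37   0.2856]]
side full z med 0.02340445902868036 [0.5714 0.2276] [0.0846 0.1142] 87.48050689697266 
 [[0.5125 0.1878]
 [0.6266 0.1828]
 [0.6303 0.2673]
 [0.5163 0.2724]]
```

```bash
python3 -m pendant '[[[8.54,0,0,0,-0.173],[8.54,5,-1.4,0,0],[8.54,6,-1.7,0,0],[8.54,6,-1.7,0,0],[8.54,6,-1.7,0,0],[8.54,6,-1.7,0,0],[8.54,6,-1.7,0,0],[8.54,6,-1.7,0,0],[8.54,6,-1.7,0,0],[8.54,0.4,-0.2,0,0]]]'; python3 -m pendant '[[[8.54,0,0,0,0],[8.54,0,0,0,0]]]'
```

```text
time: 1.35
tcp_pos: [0.56, -0.2298, 0.2308]
tcp_rot: [0.965, 0.261, 0.0, -0.0]
force: [-1.0, 0.2, 0.5]
finger_gap: 0.0853
grasp_force: 0.0
time: 1.6
tcp_pos: [0.5567, -0.2339, 0.2311]
tcp_rot: [0.966, 0.258, -0.0, -0.0]
force: [0.3, 0.3, -0.5]
finger_gap: 0.0855
grasp_force: 0.0
```

```bash
python3 -m pendant '[[[8.54,0,0,4,0],[8.54,0,0,4,0],[8.54,0,0,4,0],[8.54,0,0,2,0],[8.54,0,0,0,0],[8.54,0,0,0,0]]]'; python3 - <<'E'
from h import *
a,_=vision.capture('side');b,_=vision.capture('top')
A=cv2.resize(a[60:260,240:440],(400,400),interpolation=2);B=cv2.resize(b[160:310,320:470],(400,400),interpolation=2)
cv2.imwrite('pics/c2.png',np.hstack([A,B]))
E
```

```text
time: 2.35
tcp_pos: [0.5579, -0.234, 0.0923]
tcp_rot: [0.966, 0.258, 0.0, 0.0]
force: [0.5, 0.0, -0.9]
finger_gap: 0.0854
grasp_force: 0.0
```

View pics/c2.png

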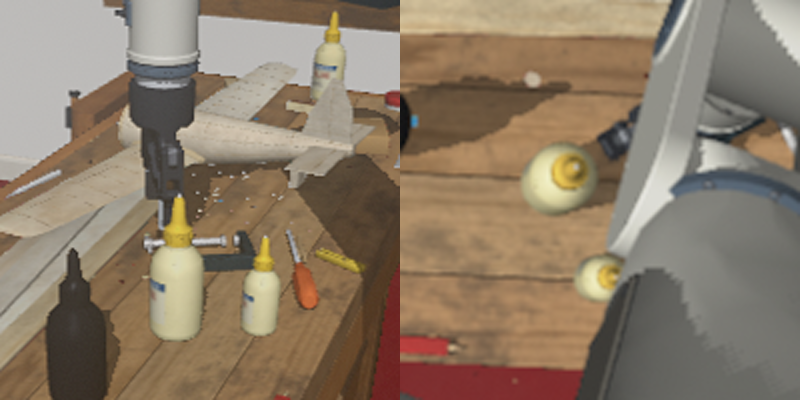

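The left half (side view) shows the open gripper behind the large bottle (175,280) and clear of it. The right half (top view) shows the leading finger at (612,140), to the upper right of the bottle at (560,178). I'll get the finger and palm profile from the depth.

```bash
python3 - <<'E'
from h import *
np.set_printoptions(precision=4,suppress=True)
s=state();t=np.array(s['tcp_pos'])
f=np.array([-.5,.866]);l=np.array([.866,.5])
for n in('side','top'):
    _,d=vision.capture(n);X=cloud(n,d);P=X[(d>0)];q=P-t
    a=q[:,:2]@f;b=q[:,:2]@l;z=q[:,2]
    print(n)
    for h in np.arange(-.01,.15,.01):
        m=(abs(a)<.075)&(abs(b)<.06)&(z>h)&(z<=h+.01)
        if m.sum()>3: print(f'{h:.2f} n{m.sum()} lead max {np.percentile(a[m],98):.4f} lat {b[m].min():.3f} {b[m].max():.3f}')
E
```

```text
side
0.01 n35 lead max 0.0538 lat -0.004 0.012
0.02 n42 lead max 0.0595 lat -0.002 0.012
0.03 n47 lead max 0.0592 lat -0.003 0.012
0.04 n40 lead max 0.0598 lat -0.005 0.012
0.05 n25 lead max 0.0728 lat -0.004 0.014
0.06 n66 lead max 0.0748 lat -0.013 0.018
0.07 n59 lead max 0.0744 lat -0.010 0.018
0.08 n81 lead max 0.0745 lat -0.009 0.020
0.09 n94 lead max 0.0746 lat -0.010 0.021
0.10 n107 lead max 0.0734 lat -0.018 0.021
0.11 n107 lead max 0.0709 lat -0.012 0.015
0.12 n71 lead max 0.0409 lat -0.029 0.034
0.13 n144 lead max 0.0404 lat -0.034 0.038
0.14 n146 lead max 0.0410 lat -0.033 0.038
top
-0.01 n4 lead max 0.0748 lat -0.013 0.011
0.00 n5 lead max 0.0749 lat -0.006 0.008
0.06 n16 lead max 0.0732 lat -0.012 0.014
0.07 n26 lead max 0.0728 lat -0.011 0.017
0.08 n27 lead max 0.0721 lat -0.011 0.017
0.09 n17 lead max 0.0700 lat -0.011 0.018
0.10 n17 lead max 0.0700 lat -0.009 0.013
0.11 n58 lead max 0.0674 lat -0.010 0.014
0.12 n5 lead max 0.0656 lat -0.007 0.012
```

Open, the knuckles (55–110 mm above the TCP) lead the tips, and these rows cannot lean the tool. I'll half-close the fingers to make the gripper narrower, then measure the profile again and the clearances behind the bottle.

```bash
python3 -m pendant '[[[5,0,1,0,0],[5,0,0,0,0],[5,0,0,0,0],[5,0,0,0,0],[5,0,0,0,0]]]'; cat > prof.py <<'E'
from h import *
s=state();t=np.array(s['tcp_pos']);f=np.array([-.5,.866]);l=np.array([.866,.5])
_,d=vision.capture('side');X=cloud('side',d);P=X[(d>0)];q=P-t
a=q[:,:2]@f;b=q[:,:2]@l;z=q[:,2]
for h in np.arange(-.01,.14,.005):
    m=(abs(a)<(.096 if h>.035 else .07))&(abs(b)<.05)&(z>h)&(z<=h+.005)
    if m.sum()>3: print(f'{h:.3f} n{m.sum()} lead {np.percentile(a[m],97):.4f} lat {b[m].min():.3f} {b[m].max():.3f}')
E
python3 prof.py; python3 - <<'E'
from h import *
d=np.load('top_d.npy');X=cloud('top',d);P=X[(d>0)&(X[...,2]>.012)&(X[...,2]<.2)]
B=np.array([.505,-.1415])
for th in(110,115,120,125,130):
    f=np.array([np.cos(np.radians(th)),np.sin(np.radians(th))]);q=P[:,:2]-B
    a=q@f;b=q@np.array([f[1],-f[0]])
    for lo,hi,w in((-.24,-.04,.03),(-.24,-.04,.045)):
        m=(a>lo)&(a<hi)&(abs(b)<w);print(th,w,m.sum(),a[m].max() if m.any() else None, P[m][:,2].max() if m.any() else None)
E
```

```text
time: 3.18
tcp_pos: [0.5626, -0.2415, 0.0912]
tcp_rot: [0.966, 0.259, -0.0, -0.0]
force: [-0.4, -0.1, -0.0]
finger_gap: 0.0501
grasp_force: 0.0
0.000 n16 lead 0.0348 lat 0.001 0.011
0.005 n22 lead 0.0383 lat -0.001 0.012
0.010 n22 lead 0.0418 lat -0.005 0.013
0.015 n23 lead 0.0429 lat -0.005 0.012
0.020 n30 lead 0.0410 lat -0.009 0.012
0.025 n23 lead 0.0437 lat -0.009 0.012
0.030 n26 lead 0.0425 lat -0.009 0.013
0.035 n22 lead 0.0418 lat -0.008 0.013
0.040 n9 lead 0.0438 lat -0.003 0.014
0.045 n17 lead 0.0570 lat -0.003 0.015
0.050 n37 lead 0.0610 lat -0.010 0.015
0.055 n38 lead 0.0612 lat -0.010 0.013
0.060 n21 lead 0.0626 lat -0.010 0.017
0.065 n27 lead 0.0636 lat -0.009 0.018
0.070 n39 lead 0.0643 lat -0.011 0.018
0.075 n43 lead 0.0657 lat -0.011 0.019
0.080 n32 lead 0.0668 lat -0.010 0.018
0.085 n34 lead 0.0698 lat -0.010 0.019
0.090 n46 lead 0.0698 lat -0.015 0.021
0.095 n60 lead 0.0696 lat -0.017 0.021
0.100 n83 lead 0.0695 lat -0.016 0.021
0.105 n45 lead 0.0505 lat -0.017 0.021
0.110 n28 lead 0.0420 lat -0.008 0.012
0.115 n27 lead 0.0418 lat -0.009 0.012
0.120 n21 lead 0.0411 lat -0.008 0.013
0.125 n47 lead 0.0402 lat -0.034 0.038
0.130 n71 lead 0.0410 lat -0.032 0.038
0.135 n71 lead 0.0404 lat -0.033 0.038
0.140 n69 lead 0.0403 lat -0.032 0.038
110 0.03 251 -0.15537955205049309 0.028191502326900784
110 0.045 338 -0.15537955205049309 0.028191502326900784
115 0.03 187 -0.1534034554295499 0.028191502326900784
115 0.045 277 -0.15318068601807233 0.028191502326900784
120 0.03 61 -0.20326454494443116 0.022713162056788284
120 0.045 214 -0.15025986588524884 0.028191502326900784
125 0.03 77 -0.2020128274817526 0.022713162056788284
125 0.045 155 -0.18453418777056466 0.022713162056788284
130 0.03 110 -0.18755960067316693 0.018070259582255575
130 0.045 195 -0.165607119349582 0.022713162056788284
```

```bash
python3 -m pendant '[[[8.54,0,1,0,0],[8.54,0,0,0,0],[8.54,0,0,0,0],[8.54,0,0,0,0],[8.54,0,0,0,0],[8.54,0,0,0,0]]]'; python3 prof.py
```

```text
time: 3.98
tcp_pos: [0.5677, -0.2502, 0.0913]
tcp_rot: [0.966, 0.259, -0.0, -0.0]
force: [-0.0, -0.0, -0.9]
finger_gap: 0.0855
grasp_force: 0.0
0.010 n20 lead 0.0537 lat -0.004 0.010
0.015 n21 lead 0.0544 lat -0.005 0.012
0.020 n23 lead 0.0599 lat -0.004 0.012
0.025 n31 lead 0.0575 lat -0.006 0.012
0.030 n27 lead 0.0592 lat -0.006 0.012
0.035 n25 lead 0.0597 lat -0.009 0.012
0.040 n29 lead 0.0597 lat -0.010 0.012
0.045 n21 lead 0.0588 lat -0.009 0.012
0.050 n10 lead 0.0601 lat -0.005 0.015
0.055 n16 lead 0.0749 lat -0.011 0.015
0.060 n38 lead 0.0783 lat -0.011 0.015
0.065 n47 lead 0.0759 lat -0.011 0.017
0.070 n30 lead 0.0762 lat -0.011 0.019
0.075 n33 lead 0.0748 lat -0.011 0.019
0.080 n38 lead 0.0755 lat -0.011 0.018
0.085 n41 lead 0.0748 lat -0.011 0.019
0.090 n46 lead 0.0740 lat -0.011 0.021
0.095 n50 lead 0.0716 lat -0.011 0.021
0.100 n64 lead 0.0739 lat -0.018 0.021
0.105 n45 lead 0.0719 lat -0.017 0.019
0.110 n62 lead 0.0712 lat -0.011 0.014
0.115 n34 lead 0.0693 lat -0.009 0.012
0.120 n23 lead 0.0398 lat -0.010 0.025
0.125 n53 lead 0.0397 lat -0.033 0.037
0.130 n67 lead 0.0395 lat -0.032 0.039
0.135 n65 lead 0.0402 lat -0.032 0.038
0.140 n70 lead 0.0397 lat -0.032 0.038
```

```bash
python3 -m pendant '[[[8.54,0,0,3,0],[8.54,0,0,3,0],[8.54,0,0,2,0],[8.54,0,0,1,0],[8.54,0,0,0.4,0],[8.54,0,0,0,0]]]' ; python3 -m pendant '[[[8.54,0,0,0.3,0],[8.54,0,0,0,0]]]'; cat > bot.py <<'E'
from h import *
import sys
from scipy.optimize import least_squares
np.set_printoptions(precision=4,suppress=True)
g=np.array([float(sys.argv[1]),float(sys.argv[2])])
im,d=vision.capture('side');X=cloud('side',d);hsv=cv2.cvtColor(im,cv2.COLOR_BGR2HSV)
near=np.hypot(X[...,0]-g[0],X[...,1]-g[1])<.05
yel=near&(cv2.inRange(hsv,(20,150,120),(32,255,255))>0)&(X[...,2]>.1)
cream=near&(cv2.inRange(hsv,(18,25,70),(40,140,255))>0)&(X[...,2]>.012)&(X[...,2]<.105)
# axis: image-side rays -> circle fits at low/high slabs (surface seen faces the camera)
o,_=ray('side',0,0)
def ctr(lo,hi):
    m=cream&(X[...,2]>lo)&(X[...,2]<hi);Q=X[m][:,:2]
    r=least_squares(lambda c:np.hypot(*(Q-c).T)-.031,g,loss='soft_l1',f_scale=.001);return r.x,m.sum()
a,na=ctr(.02,.05);b,nb=ctr(.07,.10);c,_=ctr(.02,.1)
ys,xs=np.nonzero(yel)
s=state();print('t',s['time'],'tcp',np.array(s['tcp_pos']),'F',np.array(s['force']))
print('bottle',c,'lo',a,na,'hi',b,nb,'tilt',(b-a)/.05,'nozzle px',xs.mean(),ys.mean(),'nozzle@z.1327',plane('side',xs.mean(),ys.mean(),.1327)[:2])
vs,us=np.nonzero(cream);v0=np.percentile(vs,[15,85]);
lo=[us[(vs>v0[1]-4)&(vs<v0[1]+4)].mean(),v0[1]];print('img lean dx/dy',(xs.mean()-lo[0])/(ys.mean()-lo[1]))
cv2.imwrite('pics/last.png',im)
E
python3 bot.py .505 -.1415
```

```text
time: 4.78
tcp_pos: [0.5681, -0.2504, -0.0023]
tcp_rot: [0.966, 0.259, 0.0, 0.0]
force: [0.1, 0.3, -0.5]
finger_gap: 0.0853
grasp_force: 0.0
time: 5.03
tcp_pos: [0.5679, -0.2504, -0.0054]
tcp_rot: [0.966, 0.259, 0.0, 0.0]
force: [0.2, -0.6, -0.7]
finger_gap: 0.0855
grasp_force: 0.0
t 5.075 tcp [ 0.5678 -0.2503 -0.0054] F [-0.3239 -0.213   0.737 ]
bottle [ 0.5065 -0.1448] lo [ 0.5065 -0.144 ] 295 hi [ 0.5068 -0.1463] 360 tilt [ 0.0067 -0.045 ] nozzle px 328.6409090909091 172.89545454545456 nozzle@z.1327 [ 0.5043 -0.1403]
img lean dx/dy -0.029393952197856236
```

```bash
python3 -m pendant '[[[8.54,0,0,0.2,0],[8.54,0,-0.5,0,0],[8.54,0,-0.5,0,0],[8.54,0,-0.4,0,0],[8.54,0,-0.3,0,0],[8.54,0,0,0,0]]]'; python3 bot.py .505 -.1415|tail -2;  python3 -m pendant '[[[8.54,0,-0.3,0,0],[8.54,0,-0.3,0,0],[8.54,0,0,0,0]]]'; python3 bot.py .505 -.1415|tail -2
```

```text
time: 5.82
tcp_pos: [0.5592, -0.2354, -0.0076]
tcp_rot: [0.966, 0.259, 0.0, 0.0]
force: [0.5, -0.1, -0.3]
finger_gap: 0.0858
grasp_force: 0.0
bottle [ 0.5063 -0.1449] lo [ 0.5061 -0.1442] 295 hi [ 0.5067 -0.1461] 362 tilt [ 0.012  -0.0374] nozzle px 328.6467889908257 173.09633027522935 nozzle@z.1327 [ 0.504  -0.1393]
img lean dx/dy -0.02980372755464665
time: 6.25
tcp_pos: [0.5561, -0.2302, -0.0077]
tcp_rot: [0.966, 0.259, -0.0, -0.0]
force: [0.8, -0.9, -0.3]
finger_gap: 0.0852
grasp_force: 0.3
bottle [ 0.5042 -0.1393] lo [ 0.5039 -0.1391] 287 hi [ 0.5047 -0.14  ] 362 tilt [ 0.0149 -0.0172] nozzle px 328.26666666666665 174.46666666666667 nozzle@z.1327 [ 0.5024 -0.132 ]
img lean dx/dy -0.01542651954489281
```

```bash
python3 -m pendant '[[[8.54,0,-0.2,0,0],[8.54,0,-0.2,0,0],[8.54,0,-0.2,0,0],[8.54,0,0,0,0]]]'; python3 bot.py .502 -.137|tail -2
```

```text
time: 6.8
tcp_pos: [0.553, -0.2249, -0.0078]
tcp_rot: [0.966, 0.259, -0.0, -0.0]
force: [-0.2, -0.9, 1.0]
finger_gap: 0.0852
grasp_force: 0.3
bottle [ 0.5011 -0.134 ] lo [ 0.5009 -0.1337] 302 hi [ 0.5016 -0.1348] 374 tilt [ 0.0141 -0.0215] nozzle px 328.8088888888889 175.76 nozzle@z.1327 [ 0.4991 -0.126 ]
img lean dx/dy -0.018720874605432085
```

```bash
python3 -m pendant '[[[8.54,0,-0.3,0,0],[8.54,0,-0.6,0,0],[8.54,0,-0.8,0,0],[8.54,0,-0.8,0,0],[8.54,0,-0.8,0,0],[8.54,0,-0.8,0,0],[8.54,0,-0.8,0,0],[8.54,0,-0.6,0,0],[8.54,0,-0.3,0,0],[8.54,0,0,0,0]]]'; python3 bot.py .472 -.083|tail -2
```

```text
time: 8.1
tcp_pos: [0.524, -0.1747, -0.0078]
tcp_rot: [0.966, 0.259, -0.0, -0.0]
force: [-0.2, -0.4, -0.7]
finger_gap: 0.0853
grasp_force: 0.2
bottle [ 0.472  -0.0839] lo [ 0.472  -0.0834] 321 hi [ 0.472  -0.0848] 404 tilt [-0.0016 -0.0277] nozzle px 335.0642570281124 186.91967871485943 nozzle@z.1327 [ 0.4691 -0.0774]
img lean dx/dy -0.0436599619461805
```

```bash
python3 -m pendant '[[[8.54,0,-0.4,0,0],[8.54,0,-0.8,0,0],[8.54,0,-1,0,0],[8.54,0,-1,0,0],[8.54,0,-1,0,0],[8.54,0,-1,0,0],[8.54,0,-1,0,0],[8.54,0,-1,0,0],[8.54,0,-0.6,0,0],[8.54,0,-0.2,0,0]]]'; python3 bot.py .431 -.011|tail -2;python3 -m pendant '[[[8.54,0,-0.4,0,0],[8.54,0,-0.8,0,0],[8.54,0,-1,0,0],[8.54,0,-1,0,0],[8.54,0,-1,0,0],[8.54,0,-1,0,0],[8.54,0,-1,0,0],[8.54,0,-1,0,0],[8.54,0,-0.5,0,0],[8.54,0,0,0,0]]]'; python3 bot.py .391 .057|tail -2; cp pics/last.png pics/c3.png
```

```text
time: 9.4
tcp_pos: [0.484, -0.1053, -0.0077]
tcp_rot: [0.966, 0.259, -0.0, -0.0]
force: [1.0, -1.8, 0.2]
finger_gap: 0.0856
grasp_force: 0.6
bottle [ 0.4319 -0.0147] lo [ 0.4321 -0.0143] 351 hi [ 0.4319 -0.0155] 465 tilt [-0.0048 -0.0248] nozzle px 343.75694444444446 204.47222222222223 nozzle@z.1327 [ 0.429  -0.0084]
img lean dx/dy -0.0561305580805476
time: 10.7
tcp_pos: [0.4453, -0.0386, -0.0078]
tcp_rot: [0.966, 0.259, -0.0, -0.0]
force: [0.1, -0.3, 0.1]
finger_gap: 0.0857
grasp_force: 0.2
bottle [0.3917 0.0524] lo [0.3941 0.0517] 376 hi [0.3901 0.0526] 498 tilt [-0.0801  0.0178] nozzle px 356.7048192771084 225.28313253012047 nozzle@z.1327 [0.3835 0.0605]
img lean dx/dy -0.15945992250357557
```

View pics/c3.png

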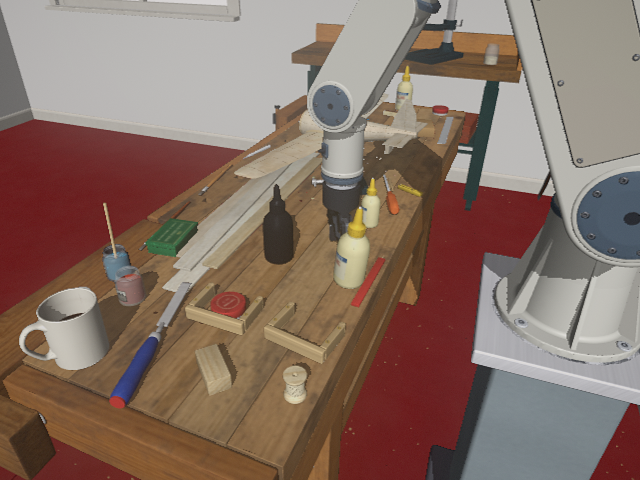

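The side view shows the bottle (352,265) leaning away from the gripper, its foot at the red pencil (368,282). I back off at once so it settles.

```bash
python3 -m pendant '[[[8.54,0,0.4,0,0],[8.54,0,0.4,0,0],[8.54,0,0.6,0,0],[8.54,0,1,0,0],[8.54,0,0,0,0]]]'; python3 bot.py .391 .057|tail -2; python3 - <<'E'
from h import *
im,d=vision.capture('side');t,_=vision.capture('top')
h=cv2.cvtColor(im,cv2.COLOR_BGR2HSV);m=cv2.inRange(h,(172,150,100),(180,255,255))|cv2.inRange(h,(0,170,100),(5,255,255));m[:250]=0;m[310:]=0;m[:,:345]=0;m[:,390:]=0
v,u=np.nonzero(m);W=np.array([plane('side',a,b,.006)[:2] for a,b in zip(u,v)]).astype(np.float32);print('pencil rect',cv2.boxPoints(cv2.minAreaRect(W)))
A=cv2.resize(im[190:390,260:430],(408,480),interpolation=2);B=cv2.resize(t[195:315,200:300],(400,480),interpolation=2)
cv2.imwrite('pics/c4.png',np.hstack([A[:, :390],B]))
E
```

```text
time: 11.38
tcp_pos: [0.4584, -0.0605, -0.0077]
tcp_rot: [0.966, 0.258, 0.0, 0.0]
force: [0.1, 0.4, -0.2]
finger_gap: 0.0852
grasp_force: 0.0
bottle [0.3974 0.0487] lo [0.3974 0.0493] 403 hi [0.3976 0.0474] 524 tilt [ 0.0036 -0.0383] nozzle px 351.3353658536585 222.4969512195122 nozzle@z.1327 [0.3954 0.0543]
img lean dx/dy -0.055364297742788414
pencil rect [[ 0.34274375 -0.03779619]
 [ 0.35771698 -0.03884365]
 [ 0.36938578  0.12795871]
 [ 0.35441256  0.12900618]]
```

View pics/c4.png

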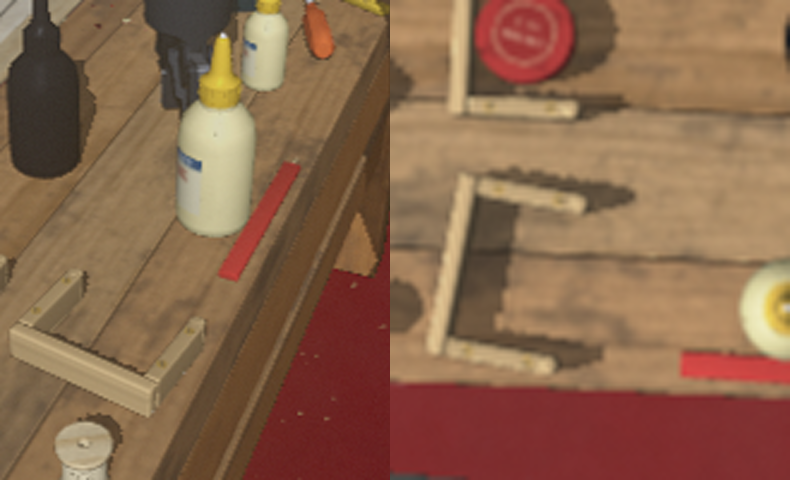

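Upright again at about (.396,.05), next to the pencil. From here a push at about 82° leads straight into the bay. I raise the tool, turn it, and triangulate the bottle's position.

```bash
python3 -m pendant '[[[8.54,0,0.5,0,0],[8.54,0,0,-3,0],[8.54,0,0,-4,0],[8.54,0,0,-5,0],[8.54,0,0,-5,0],[8.54,0,0,-2,0.166],[8.54,0,0,0,0.166],[8.54,0,0,0,0.165],[8.54,0,0,0,0.165],[8.54,0,0,0,0]]]'; cat > tr.py <<'E'
from h import *
import sys
np.set_printoptions(precision=4,suppress=True)
g=np.array([float(sys.argv[1]),float(sys.argv[2])]);px={}
for n in('top','side'):
    im,d=vision.capture(n);X=cloud(n,d);h=cv2.cvtColor(im,cv2.COLOR_BGR2HSV)
    m=(cv2.inRange(h,(20,150,110),(32,255,255))>0)&(np.hypot(X[...,0]-g[0],X[...,1]-g[1])<.045)&(X[...,2]>.1)
    v,u=np.nonzero(m);px[n]=(n,u.mean(),v.mean());print(n,len(u),px[n])
    cv2.imwrite(f'pics/{n}_l.png',im)
p,e=tri(px['top'],px['side']);print('nozzle',p,'err',e);s=state();t=np.array(s['tcp_pos']);print('tcp',t,s['tcp_rot'])
b=p[:2];T=np.array([.421,.2265]);f=(T-b)/np.linalg.norm(T-b);print('dir deg',np.degrees(np.arctan2(f[1],f[0])),'dist',np.linalg.norm(T-b))
u=np.array([.191,.982]);r=b-T;print('bay frame',r@u,r@np.array([-u[1],u[0]]))
from scipy.spatial.transform import Rotation as Ro
R=Ro.from_quat(s['tcp_rot']).as_matrix();y=R[:2,1];print('tool y deg',np.degrees(np.arctan2(y[1],y[0])))
w=b-f*.118-t[:2];print('shift to start, tool x,y cm',100*(R[:2,0]@w),100*(y@w))
E
python3 tr.py .396 .0505
```

```text
time: 12.78
tcp_pos: [0.4601, -0.0641, 0.1823]
tcp_rot: [0.998, -0.068, -0.0, 0.0]
force: [-0.2, 0.3, 0.1]
finger_gap: 0.0856
grasp_force: 0.0
top 86 ('top', np.float64(299.22093023255815), np.float64(271.90697674418607))
side 330 ('side', np.float64(351.3060606060606), np.float64(222.55757575757576))
nozzle [0.397  0.0495 0.1297] err 0.0005694273541472036
tcp [ 0.4601 -0.0641  0.1823] [ 0.9977 -0.0671 -0.0001 -0.    ]
dir deg 82.27154672970269 dist 0.17857205786122743
bay frame -0.17835159209442555 -0.010215638499647538
tool y deg -97.6954818079236
shift to start, tool x,y cm -7.783619322213482 1.3827445593505066
```

```bash
python3 -m pendant '[[[8.54,-3,0.5,0,0],[8.54,-3,0.5,0,0],[8.54,-1.8,0.4,0,0],[8.54,0,0,0,0],[8.54,0,0,5,0],[8.54,0,0,5,0],[8.54,0,0,4,0],[8.54,0,0,2.5,0],[8.54,0,0,1.5,0],[8.54,0,0,0,0]]]'; python3 -m pendant '[[[8.54,0,0,0.5,0],[8.54,0,0,0.4,0],[8.54,0,0,0,0]]]'; python3 tr.py .397 .0495; python3 bot.py .397 .0495|tail -2
```

```text
time: 14.12
tcp_pos: [0.3815, -0.0672, 0.0013]
tcp_rot: [0.998, -0.069, -0.001, -0.0]
force: [0.1, -0.3, -0.1]
finger_gap: 0.0855
grasp_force: 0.0
time: 14.5
tcp_pos: [0.3812, -0.0673, -0.0066]
tcp_rot: [0.998, -0.069, 0.0, 0.0]
force: [-0.8, -0.3, -0.4]
finger_gap: 0.0853
grasp_force: 0.0
top 89 ('top', np.float64(299.4719101123595), np.float64(271.8876404494382))
side 330 ('side', np.float64(351.3060606060606), np.float64(222.56969696969696))
nozzle [0.3971 0.049  0.1294] err 0.00046846293493920326
tcp [ 0.3812 -0.0672 -0.0065] [ 0.9976 -0.069   0.0002  0.    ]
dir deg 82.3239397887529 dist 0.17910800674942134
bay frame -0.17887743497093522 -0.010409874198347286
tool y deg -97.91705243842424
shift to start, tool x,y cm 0.024723766143078165 0.0668995124219947
bottle [0.3973 0.0487] lo [0.3973 0.0494] 403 hi [0.3974 0.0473] 534 tilt [ 0.0019 -0.0422] nozzle px 351.2453987730061 222.58588957055215 nozzle@z.1327 [0.3955 0.0546]
img lean dx/dy -0.05511716726382839
```

```bash
python3 -m pendant '[[[8.54,0,-0.4,0,0],[8.54,0,-0.4,0,0],[8.54,0,-0.4,0,0],[8.54,0,-0.4,0,0],[8.54,0,-0.6,0,0],[8.54,0,-0.8,0,0],[8.54,0,-0.8,0,0],[8.54,0,-0.6,0,0],[8.54,0,-0.3,0,0],[8.54,0,0,0,0]]]'; python3 tr.py .402 .086; python3 bot.py .402 .086|tail -2
```

```text
time: 15.9
tcp_pos: [0.3874, -0.0204, -0.0067]
tcp_rot: [0.998, -0.069, -0.0, -0.0]
force: [0.5, -0.9, 0.0]
finger_gap: 0.0856
grasp_force: 0.2
top 108 ('top', np.float64(278.25925925925924), np.float64(266.35185185185185))
side 347 ('side', np.float64(335.5907780979827), np.float64(235.10374639769452))
nozzle [0.4109 0.0978 0.1271] err 0.0009702091630108561
tcp [ 0.3873 -0.0206 -0.0068] [ 0.9976 -0.069  -0.0001 -0.    ]
dir deg 85.49428727814117 dist 0.129056529820801
bay frame -0.12827829405821134 -0.014617623307272525
tool y deg -97.91406105110376
shift to start, tool x,y cm 1.4021870596535149 -0.28042622728052996
bottle [0.4061 0.086 ] lo [0.4036 0.0813] 362 hi [0.4075 0.0882] 554 tilt [0.0781 0.139 ] nozzle px 335.6111111111111 235.0 nozzle@z.1327 [0.4088 0.1064]
img lean dx/dy 0.13564710072063116
```

```bash
python3 -m pendant '[[[8.54,0,0.3,0,0],[8.54,0,0.4,0,0],[8.54,0,0.5,0,0],[8.54,0,0.8,0,0],[8.54,0,0.5,0,0],[8.54,0,0,0,0]]]'; python3 tr.py .402 .078; python3 bot.py .402 .078|tail -2;python3 - <<'E'
import cv2
a=cv2.imread('pics/last.png');cv2.imwrite('pics/c5.png',cv2.resize(a[180:380,240:440],(600,600),interpolation=2))
E
```

```text
time: 16.8
tcp_pos: [0.384, -0.0458, -0.0067]
tcp_rot: [0.998, -0.069, 0.0, -0.0]
force: [-0.5, -0.3, -1.0]
finger_gap: 0.0853
grasp_force: 0.0
top 79 ('top', np.float64(289.2278481012658), np.float64(271.0))
side 340 ('side', np.float64(346.0235294117647), np.float64(228.4294117647059))
nozzle [0.3997 0.0725 0.1293] err 0.0003349673926215572
tcp [ 0.384  -0.0455 -0.0067] [ 0.9976 -0.0693  0.     -0.    ]
dir deg 82.11814275842538 dist 0.15542860393613325
bay frame -0.15525996130952488 -0.008475999450923092
tool y deg -97.94380618928143
shift to start, tool x,y cm -0.06612752555823054 -0.11000578531785371
bottle [0.4004 0.0728] lo [0.4005 0.0736] 414 hi [0.4006 0.0715] 541 tilt [ 0.0026 -0.0427] nozzle px 345.8856304985337 228.48387096774192 nozzle@z.1327 [0.3985 0.0785]
img lean dx/dy -0.0508064368823857
```

View pics/c5.png

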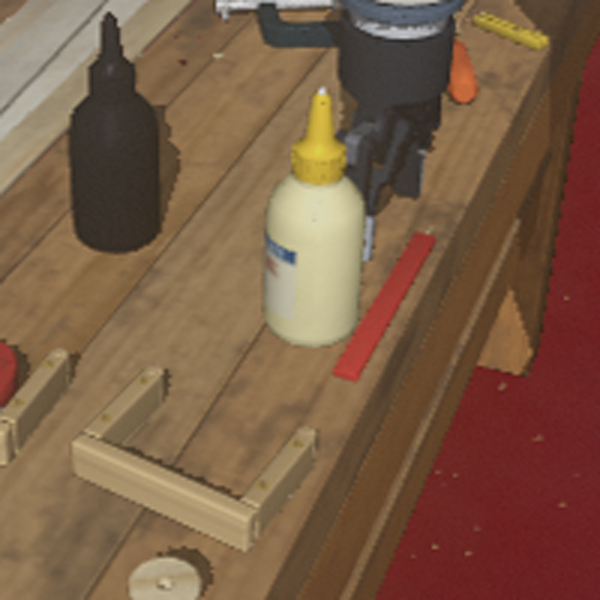

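Upright again at (.400,.0725), beside the pencil; the view shows it clear of the pencil. Next I push with the tips nearer the bench, in small constant-speed steps, with a tilt check gating each step.

```bash
cat > chk.py <<'E'
from h import *
import sys
from scipy.optimize import least_squares
im,d=vision.capture('side');X=cloud('side',d);hsv=cv2.cvtColor(im,cv2.COLOR_BGR2HSV)
s=state();t=np.array(s['tcp_pos']);g=t[:2]+np.array([.139,.99])*.108
cream=(np.hypot(X[...,0]-g[0],X[...,1]-g[1])<.05)&(cv2.inRange(hsv,(18,25,70),(40,140,255))>0)
def ctr(lo,hi):
    Q=X[cream&(X[...,2]>lo)&(X[...,2]<hi)][:,:2]
    return least_squares(lambda c:np.hypot(*(Q-c).T)-.031,g,loss='soft_l1',f_scale=.001).x
a=ctr(.028,.055);b=ctr(.07,.1);tl=(b-a)/.0435-np.array([.003,-.042]);n=np.hypot(*tl)
print(f"t {s['time']:.2f} z {t[2]:.4f} tool {t[0]:.4f} {t[1]:.4f} bottle lo {a[0]:.4f} {a[1]:.4f} tilt {tl[0]:.3f} {tl[1]:.3f} F {np.round(s['force'],1)}")
sys.exit(n>.06)
E
python3 -m pendant '[[[8.54,0,0,0.2,0],[8.54,0,0,0.15,0],[8.54,0,0,0,0]]]' && python3 chk.py && python3 -m pendant '[[[8.54,0,-0.3,0,0],[8.54,0,-0.3,0,0],[8.54,0,-0.3,0,0]]]' >/dev/null && python3 chk.py && python3 -m pendant '[[[8.54,0,-0.2,0,0],[8.54,0,-0.2,0,0],[8.54,0,-0.2,0,0]]]'>/dev/null && python3 chk.py && python3 -m pendant '[[[8.54,0,-0.2,0,0],[8.54,0,-0.2,0,0],[8.54,0,-0.2,0,0]]]'>/dev/null && python3 chk.py && python3 -m pendant '[[[8.54,0,-0.2,0,0],[8.54,0,-0.2,0,0],[8.54,0,-0.2,0,0]]]'>/dev/null && python3 chk.py
```

```text
time: 17.32
tcp_pos: [0.3839, -0.0453, -0.0104]
tcp_rot: [0.998, -0.069, -0.0, -0.0]
force: [0.4, -0.4, -0.3]
finger_gap: 0.0853
grasp_force: 0.0
t 17.38 z -0.0103 tool 0.3840 -0.0454 bottle lo 0.4004 0.0734 tilt 0.000 -0.005 F [ 0.  -0.4 -0.4]False
```

```bash
sed -i 's/sys.exit(n>.06)/sys.exit(int(n>.06))/' chk.py
python3 -m pendant '[[[8.54,0,0,0.1,0],[8.54,0,-0.3,0,0],[8.54,0,-0.3,0,0],[8.54,0,-0.2,0,0]]]' >/dev/null && python3 chk.py && python3 -m pendant '[[[8.54,0,-0.2,0,0],[8.54,0,-0.2,0,0],[8.54,0,-0.2,0,0]]]'>/dev/null && python3 chk.py && python3 -m pendant '[[[8.54,0,-0.2,0,0],[8.54,0,-0.2,0,0],[8.54,0,-0.2,0,0]]]'>/dev/null && python3 chk.py && python3 -m pendant '[[[8.54,0,-0.2,0,0],[8.54,0,-0.2,0,0],[8.54,0,-0.2,0,0]]]'>/dev/null && python3 chk.py
```

```text
t 17.93 z -0.0112 tool 0.3852 -0.0372 bottle lo 0.4003 0.0734 tilt 0.005 -0.005 F [-0.1 -0.1 -0.8]
t 18.35 z -0.0112 tool 0.3860 -0.0313 bottle lo 0.4004 0.0734 tilt 0.003 -0.008 F [ 0.4 -0.4 -0.5]
t 18.77 z -0.0112 tool 0.3869 -0.0254 bottle lo 0.4024 0.0785 tilt 0.040 0.094 F [0.2 0.2 0. ]
```

```bash
python3 -m pendant '[[[8.54,0,0.3,0,0],[8.54,0,0.3,0,0],[8.54,0,0.4,0,0],[8.54,0,0.5,0,0],[8.54,0,0,0,0]]]' | head -2; python3 chk.py; python3 tr.py .400 .0725; python3 - <<'E'
from h import *
a=cv2.imread('pics/side_l.png');b=cv2.imread('pics/top1.png')
c,R,t=cam('side')
p,_=cv2.projectPoints(np.array([[.412,.101,0],[.36,.128,0],[.43,.02,0],[.44,.15,0]]),R,t,np.array([[c['fx'],0,c['cx']],[0,c['fy'],c['cy']],[0,0,1]]),None);print(p.reshape(-1,2))
A=cv2.resize(a[255:355,290:390],(600,600),interpolation=2);cv2.imwrite('pics/c6.png',A)
X=cloud('top',np.load('top_d.npy'))
for y in np.arange(.06,.15,.01):
    print(f'{y:.2f}',[f"{1000*np.median(X[...,2][(abs(X[...,0]-x)<.005)&(abs(X[...,1]-y)<.005)]):.1f}" for x in np.arange(.35,.46,.01)])
E
```

```text
time: 19.4
tcp_pos: [0.3847, -0.0409, -0.0112]
t 19.45 z -0.0112 tool 0.3847 -0.0407 bottle lo 0.4004 0.0734 tilt 0.005 -0.006 F [-0.1  1.2 -0.5]
top 88 ('top', np.float64(289.21590909090907), np.float64(270.7386363636364))
side 341 ('side', np.float64(345.9794721407625), np.float64(228.36070381231673))
nozzle [0.4    0.0725 0.1293] err 0.00016124005919374083
tcp [ 0.3847 -0.0405 -0.0112] [ 0.9976 -0.0691  0.     -0.    ]
dir deg 82.25064818537258 dist 0.15542135462171508
bay frame -0.15523270354676635 -0.008834627268650263
tool y deg -97.92842951474377
shift to start, tool x,y cm -0.0024436217599034895 0.3950282960430148
[[332.51511163 292.89128817]
 [354.98268335 307.79636915]
 [336.47662328 267.92117136]
 [309.72256842 305.05688659]]
0.06 ['1.1', '7.7', '1.6', '1.1', '0.2', '-1.0', '0.9', '-0.2', '0.2', '1.2', '1.6', '0.7']
0.07 ['0.3', '8.7', '5.4', '0.8', '0.3', '2.3', '0.8', '0.2', '0.8', '1.4', '-0.8', '0.2']
0.08 ['1.9', '7.5', '6.5', '-0.2', '1.8', '1.2', '0.9', '2.8', '0.5', '0.4', '1.1', '0.6']
0.09 ['1.4', '7.4', '6.8', '1.6', '0.7', '1.9', '1.6', '1.7', '0.5', '0.6', '0.7', '1.6']
0.10 ['-0.3', '7.9', '7.0', '2.8', '1.1', '-0.4', '1.6', '0.9', '1.2', '2.4', '0.9', '0.9']
0.11 ['0.1', '7.5', '8.4', '2.0', '2.0', '1.1', '0.1', '0.9', '0.7', '1.9', '1.2', '-0.9']
0.12 ['0.9', '4.3', '6.7', '0.5', '0.5', '1.5', '1.0', '1.2', '0.8', '1.0', '1.6', '0.9']
0.13 ['0.7', '2.0', '-0.3', '0.8', '1.5', '2.2', '2.3', '1.5', '0.5', '0.2', '0.8', '1.4']
0.14 ['0.6', '1.1', '1.0', '0.9', '1.5', '3.2', '0.7', '0.3', '-0.1', '1.8', '2.3', '2.1']
```

View pics/c6.png

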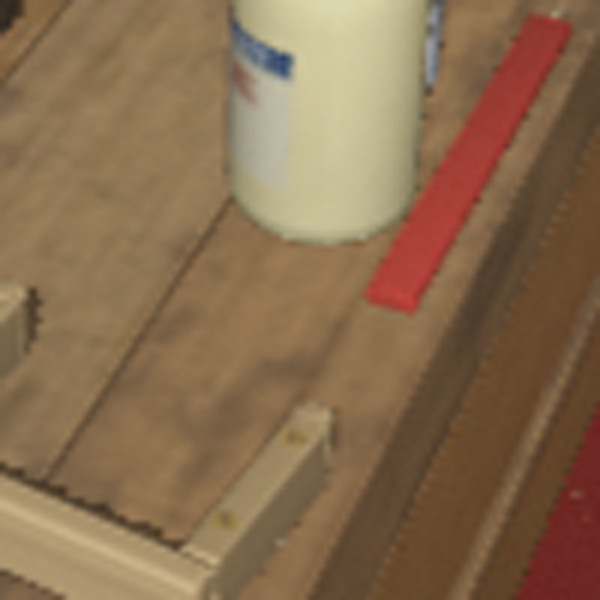

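Nothing lies ahead of the bottle, but its right rim (crop 405,215) rubs the red strip, which is 7 mm high at x≈.37, and that hinders sliding. I nudge it away from the strip first, pushing at 65° so the fingertip stays clear of the strip.

```bash
python3 -m pendant '[[[8.54,0,1,0,0],[8.54,0,0,-2.5,0],[8.54,0,0,0,0.15],[8.54,0,0,0,0.147],[8.54,-2,0,0,0],[8.54,-1.7,0.1,0,0],[8.54,0,0,0,0],[8.54,0,0,0,0]]]'; sed -i 's/np.array(\[.139,.99\])/np.array([float(x) for x in sys.argv[1:3]])/' chk.py; python3 chk.py .423 .906; python3 - <<'E'
from h import *
im,d=vision.capture('side');X=cloud('side',d);h=cv2.cvtColor(im,cv2.COLOR_BGR2HSV)
m=(cv2.inRange(h,(172,150,80),(180,255,255))|cv2.inRange(h,(0,170,80),(5,255,255)))>0
m&=(X[...,0]>.3)&(X[...,0]<.42)&(X[...,1]>-.1)&(X[...,1]<.16)&(X[...,2]<.02)
P=X[m]
for y in np.arange(-.04,.14,.02):
    q=P[abs(P[:,1]-y)<.01]
    if len(q)>3: print(round(y,3),np.percentile(q[:,0],[3,97]))
E
```

```text
time: 20.55
tcp_pos: [0.3502, -0.0359, 0.0139]
tcp_rot: [0.976, -0.216, 0.001, -0.0]
force: [0.8, -0.1, 1.1]
finger_gap: 0.0852
grasp_force: 0.0
t 20.60 z 0.0139 tool 0.3503 -0.0359 bottle lo 0.4003 0.0735 tilt 0.004 -0.003 F [0.2 0.2 0.2]
-0.04 [0.34509819 0.4139629 ]
-0.02 [0.34532155 0.40324304]
0.0 [0.34652941 0.36003365]
0.02 [0.34776629 0.36058052]
0.04 [0.34905087 0.36215847]
0.06 [0.35101629 0.36420908]
0.08 [0.35207546 0.36507411]
0.1 [0.3539662  0.36667472]
0.12 [0.35510412 0.36810235]
```

```bash
python3 -m pendant '[[[8.54,0.5,0,0,0],[8.54,0,0,1.2,0],[8.54,0,0,1.2,0],[8.54,0,0,0,0]]]' && python3 chk.py .423 .906 && python3 -m pendant '[[[8.54,0,-0.3,0,0],[8.54,0,-0.3,0,0],[8.54,0,-0.3,0,0],[8.54,0,-0.3,0,0]]]' >/dev/null && python3 chk.py .423 .906 && python3 -m pendant '[[[8.54,0,-0.2,0,0],[8.54,0,-0.2,0,0],[8.54,0,-0.1,0,0]]]'>/dev/null && python3 chk.py .423 .906 && python3 -m pendant '[[[8.54,0,-0.2,0,0],[8.54,0,-0.2,0,0],[8.54,0,-0.2,0,0]]]'>/dev/null && python3 chk.py .423 .906 && python3 -m pendant '[[[8.54,0,-0.2,0,0],[8.54,0,-0.2,0,0],[8.54,0,-0.2,0,0]]]'>/dev/null && python3 chk.py .423 .906
```

```text
time: 21.15
tcp_pos: [0.3548, -0.0379, -0.0112]
tcp_rot: [0.976, -0.216, 0.0, -0.0]
force: [5.0, -0.8, -2.4]
finger_gap: 0.0856
grasp_force: 2.3
t 21.20 z -0.0109 tool 0.3547 -0.0379 bottle lo 0.4003 0.0734 tilt 0.004 -0.004 F [ 4.9 -0.7 -2.5]
t 21.75 z -0.0102 tool 0.3588 -0.0265 bottle lo 0.4004 0.0734 tilt 0.002 -0.005 F [-0.1 -0.3 -0.4]
t 22.18 z -0.0102 tool 0.3610 -0.0223 bottle lo 0.4011 0.0751 tilt 0.019 0.031 F [ 0.7 -1.4  0.1]
t 22.60 z -0.0102 tool 0.3639 -0.0167 bottle lo 0.4034 0.0805 tilt 0.060 0.137 F [ 0.4  0.5 -0.2]
```

```bash
python3 -m pendant '[[[8.54,0,0.3,0,0],[8.54,0,0.4,0,0],[8.54,0,0.5,0,0],[8.54,0,0,-0.7,0],[8.54,0,0,0,0]]]' | head -2; python3 chk.py .423 .906; python3 tr.py .400 .0725; python3 - <<'E'
from h import *
# base rim of the bottle: lowest cream pixels in side view -> z=0
im=cv2.imread('pics/side_l.png');h=cv2.cvtColor(im,cv2.COLOR_BGR2HSV)
A=cv2.resize(im[262:322,300:380],(800,600),interpolation=2);cv2.imwrite('pics/c7.png',A)
print('knuckle profile now')
s=state();t=np.array(s['tcp_pos']);f=np.array([.423,.906]);l=np.array([.906,-.423])
_,d=vision.capture('side');X=cloud('side',d);P=X[d>0];q=P-t;a=q[:,:2]@f;b=q[:,:2]@l;z=P[:,2]
for hh in np.arange(.0,.15,.01):
    m=(a>0)&(a<.085)&(abs(b)<.03)&(z>hh)&(z<=hh+.01)
    if m.sum()>2: print(f'{hh:.3f} n{m.sum()} {np.percentile(a[m],97):.4f} lat {b[m].min():.3f} {b[m].max():.3f}')
E
```

```text
time: 23.22
tcp_pos: [0.359, -0.028, -0.0027]
t 23.27 z -0.0028 tool 0.3590 -0.0279 bottle lo 0.4002 0.0732 tilt -0.001 -0.013 F [-0.1 -0.4  0.1]
top 80 ('top', np.float64(288.825), np.float64(270.475))
side 341 ('side', np.float64(345.90615835777123), np.float64(228.4868035190616))
nozzle [0.4003 0.0733 0.1295] err 0.0008618029235180899
tcp [ 0.3587 -0.0278 -0.0031] [ 0.9764 -0.2159  0.0002 -0.    ]
dir deg 82.30992590808856 dist 0.15459607814836898
bay frame -0.15439925446547825 -0.008947460924814101
tool y deg -114.93146582015207
shift to start, tool x,y cm 3.0091078210821154 0.349235409505143
knuckle profile now
0.000 n158 0.0683 lat -0.030 0.000
0.010 n21 0.0569 lat -0.013 -0.005
0.020 n30 0.0583 lat -0.012 -0.004
0.030 n30 0.0579 lat -0.012 -0.004
0.040 n24 0.0581 lat -0.013 -0.004
0.050 n35 0.0660 lat -0.016 -0.006
0.060 n53 0.0677 lat -0.017 0.003
0.070 n90 0.0691 lat -0.018 0.005
0.080 n96 0.0730 lat -0.020 0.005
0.090 n132 0.0716 lat -0.021 0.005
0.100 n175 0.0704 lat -0.021 0.009
0.110 n112 0.0681 lat -0.014 0.011
0.120 n84 0.0398 lat -0.030 0.022
0.130 n122 0.0397 lat -0.030 0.029
0.140 n118 0.0391 lat -0.030 0.022
```

View pics/c7.png

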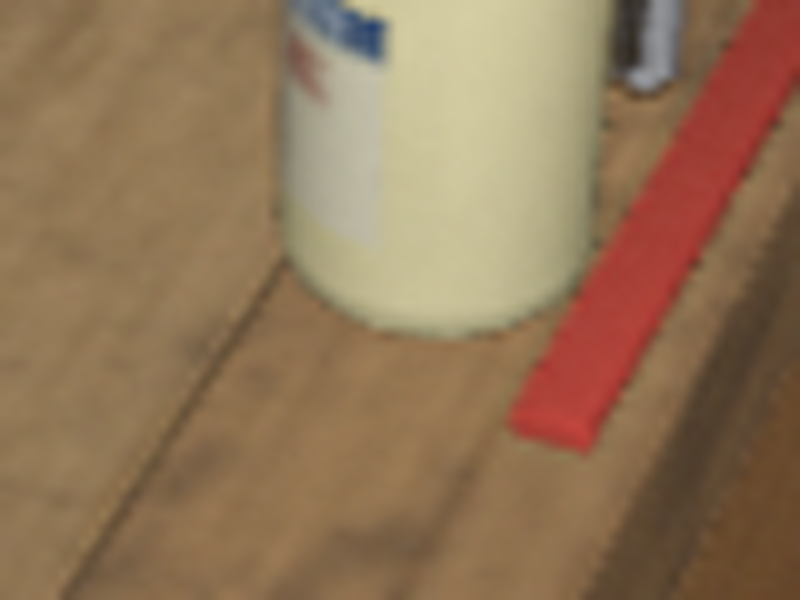

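The bottle stands (crop 440,330), nothing lies ahead of it, and the knuckle push at about 55 mm only tips it here. New idea: bring the side edges of the pads up as a notch about 60 mm wide, narrower than the 62 mm body, with the palm above the nozzle. The two edges would guide it and resist tipping, with the grasp point 19 mm or more from its axis. For that I first need the underside of the palm.

```bash
python3 -m pendant '[[[8.54,0,1,-1,0],[8.54,0,1,-4,0],[8.54,0,1,-5,0],[8.54,0,0,-5,0],[6,0,0,-5,0],[6,0,0,-1,0.15],[6,0,0,0,0.147],[6,0,0,0,0]]]'; python3 - <<'E'
from h import *
from scipy.spatial.transform import Rotation as Ro
s=state();t=np.array(s['tcp_pos']);R=Ro.from_quat(s['tcp_rot']).as_matrix()
im,d=vision.capture('side');X=cloud('side',d);q=(X[d>0]-t)@R
x,y,z=q[:,0],q[:,1],-q[:,2]
for h in np.arange(-.01,.16,.01):
    m=(abs(x)<.06)&(abs(y)<.1)&(z>h)&(z<=h+.01)
    c=m&(abs(y)<.022)
    if m.sum()>2: print(f'{h:.2f} n{m.sum()} x {x[m].min():.3f} {x[m].max():.3f} y {y[m].min():.3f} {y[m].max():.3f} | centre n{c.sum()}', (f'x {x[c].min():.3f} {x[c].max():.3f}' if c.any() else ''))
c,Rc,tc=cam('side');p=Rc@t+tc;u=int(c['fx']*p[0]/p[2]+c['cx']);v=int(c['fy']*p[1]/p[2]+c['cy']);print(u,v)
cv2.imwrite('pics/c8.png',cv2.resize(im[max(v-110,0):v+30,u-70:u+70],(600,600),interpolation=2))
E
```

```text
time: 24.42
tcp_pos: [0.3453, -0.0553, 0.2072]
tcp_rot: [0.934, -0.358, 0.0, -0.0]
force: [0.2, -0.4, -0.8]
finger_gap: 0.0601
grasp_force: 0.0
0.00 n58 x -0.013 0.010 y -0.042 0.037 | centre n0 
0.01 n110 x -0.013 0.013 y -0.045 0.043 | centre n0 
0.02 n123 x -0.013 0.010 y -0.046 0.044 | centre n0 
0.03 n117 x -0.014 0.011 y -0.045 0.044 | centre n0 
0.04 n119 x -0.015 0.012 y -0.061 0.057 | centre n0 
0.05 n255 x -0.016 0.013 y -0.064 0.063 | centre n0 
0.06 n253 x -0.019 0.014 y -0.065 0.064 | centre n12 x -0.017 -0.002
0.07 n339 x -0.020 0.018 y -0.068 0.064 | centre n85 x -0.020 0.014
0.08 n308 x -0.020 0.016 y -0.068 0.067 | centre n99 x -0.020 -0.008
0.09 n355 x -0.022 0.012 y -0.070 0.067 | centre n107 x -0.022 -0.010
0.10 n432 x -0.022 0.012 y -0.070 0.068 | centre n132 x -0.022 -0.009
0.11 n214 x -0.014 0.008 y -0.044 0.037 | centre n100 x -0.014 -0.009
0.12 n127 x -0.038 0.014 y -0.039 0.023 | centre n40 x -0.038 -0.012
0.13 n258 x -0.040 0.022 y -0.040 0.025 | centre n116 x -0.040 -0.029
0.14 n259 x -0.040 0.015 y -0.039 0.026 | centre n121 x -0.040 -0.030
0.15 n270 x -0.039 0.023 y -0.039 0.025 | centre n123 x -0.039 -0.030
394 166
```

View pics/c8.png

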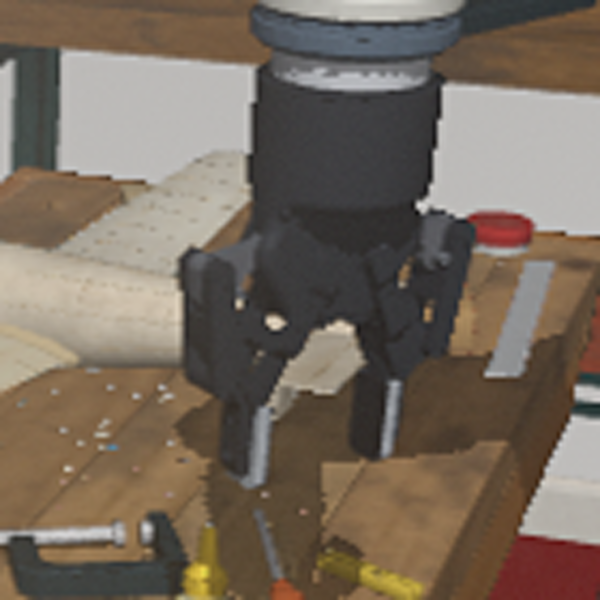

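```bash
python3 -m pendant '[[[8.54,-4.2,2.7,0,0],[8.54,-4.2,2.7,0,0],[8.54,-2.5,1.6,0,0],[8.54,0,0,0,0]]]'; python3 -c "
from station import state
s=state();print(s['joint_pos'],s['tcp_rot'])"
```

```text
time: 24.98
tcp_pos: [0.2162, -0.034, 0.2063]
tcp_rot: [0.934, -0.357, -0.0, 0.0]
force: [0.8, 0.0, 0.3]
finger_gap: 0.0856
grasp_force: 0.0
[-1.62908716e-01 -3.46889426e-01  2.39543784e+00 -3.24044242e-05
  1.09335808e+00  2.13713986e+00] [ 9.34259794e-01 -3.56593062e-01 -1.50859608e-04  4.55376106e-05]
```

```bash
python3 -m pendant '[[[5,0,0,-2,-0.18],[4,0,0,-2,-0.18],[4,0,0,-2,-0.18],[4,0,0,-2,-0.18],[4,0,0,-2,-0.18],[4,0,0,-2,-0.18],[4,0,0,-2,-0.18],[4,0,0,0,-0.18],[4,0,0,0,-0.18],[4,0,0,0,-0.18]]]' | tail -0; python3 -m pendant '[[[4,0,0,0,-0.18],[4,0,0,0,-0.18],[4,6.2,0,0,0],[4,6.2,0,0,0],[4,6.2,0,0,0],[4,6.2,0,0,0],[4,6.2,0,0,0],[4,6.2,0,0,0],[4,6.2,0,0,0],[4,6.2,0,0,0]]]'; python3 -m pendant '[[[4,6.2,0,0,0],[4,6.2,0,0,0],[4,6.2,0,0,0],[4,6.2,0,0,0],[4,6.2,0,0,0],[4,6.2,0,0,0],[4,6.2,0,0,0],[4,6.2,0,0,0]]]'; python3 -c "
from station import state
s=state();print(s['joint_pos'],s['tcp_rot'])"
```

```text
time: 27.48
tcp_pos: [0.2877, 0.4202, 0.3463]
tcp_rot: [0.755, 0.656, -0.0, 0.0]
force: [0.7, -0.2, 0.1]
finger_gap: 0.04
grasp_force: 0.0
time: 28.48
tcp_pos: [0.3562, 0.8888, 0.346]
tcp_rot: [0.755, 0.656, -0.0, 0.0]
force: [1.6, -0.0, -0.4]
finger_gap: 0.04
grasp_force: 0.0
[1.18804400e+00 9.58200883e-01 3.57713706e-01 1.48516475e-04
 1.82665712e+00 1.32802895e+00] [ 7.54814808e-01  6.55937772e-01 -4.68571202e-04  1.58878732e-04]Exception ignored on flushing sys.stdout:
BrokenPipeError: [Errno 32] Broken pipe
```

```bash
python3 -m pendant '[[[4,6,0,0,0],[4,6,0,0,0],[4,6,0,0,0],[4,6,0,0,0]]]'; python3 -c "
from station import state
s=state();print(s['joint_pos'],s['tcp_rot'])"
```

```text
time: 28.98
tcp_pos: [0.3433, 0.9873, 0.3034]
tcp_rot: [0.753, 0.654, 0.055, -0.03]
force: [-0.6, -0.7, -0.7]
finger_gap: 0.0404
grasp_force: 0.0
[ 1.23529138e+00  1.15320007e+00  5.82909485e-02 -1.67499772e-03
  1.80507206e+00  1.37521563e+00] [ 0.75349324  0.65448017  0.05461852 -0.03033919]
```

The limit does tilt the tool: it now leans 7° outward. I keep pushing along it to build up the lean.

```bash
python3 -m pendant '[[[4,6.2,0,0,0],[4,6.2,0,0,0],[4,6.2,0,0,0],[4,6.2,0,0,0],[4,6.2,0,0,0],[4,6.2,0,0,0]]]'; cat > ln.py <<'E'
from h import *
from scipy.spatial.transform import Rotation as Ro
s=state();R=Ro.from_quat(s['tcp_rot']).as_matrix();z=R[:,2];j=s['joint_pos']
print('lean deg',np.degrees(np.arccos(-z[2])),'az',np.degrees(np.arctan2(z[1],z[0])),'j',np.round(j,3));print(np.round(R,3))
E
python3 ln.py
```

```text
time: 29.72
tcp_pos: [0.3151, 1.0931, 0.3009]
tcp_rot: [0.741, 0.644, 0.162, -0.097]
force: [0.9, 0.9, 0.2]
finger_gap: 0.0399
grasp_force: 0.0
lean deg 21.746656098626943 az 71.88312693002695 j [ 1.293  1.177  0.058 -0.014  1.527  1.43 ]
[[ 0.117  0.986  0.115]
 [ 0.924 -0.151  0.352]
 [ 0.365  0.065 -0.929]]
```

```bash
python3 -m pendant '[[[4,6.2,0,0,0],[4,6.2,0,0,0],[4,6.2,0,0,0],[4,6.2,0,0,0],[4,6.2,0,0,0],[4,6.2,0,0,0]]]'; python3 ln.py
```

```text
time: 30.48
tcp_pos: [0.2883, 1.1633, 0.3858]
tcp_rot: [0.717, 0.624, 0.263, -0.167]
force: [-1.0, 0.0, -0.4]
finger_gap: 0.04
grasp_force: 0.0
lean deg 36.29656127162775 az 73.40420588181928 j [ 1.336  1.134  0.059 -0.033  1.316  1.472]
[[ 0.083  0.982  0.169]
 [ 0.807 -0.166  0.567]
 [ 0.585  0.089 -0.806]]
```

Lean is now 36°, close to the push direction. I go back with the tool leaned, high above everything.

```bash
cat >> ln.py <<'E'
import sys
if len(sys.argv)>3:
    t=np.array(s['tcp_pos']);w=np.array([float(a) for a in sys.argv[1:4]])-t;print('tcp',np.round(t,4),'t',s['time'],'need tool cm',np.round(100*R.T@w,2),'dist',np.round(np.linalg.norm(w),3))
E
python3 -m pendant '[[[4,-4.8,1.5,-3.3,0],[4,-4.8,1.5,-3.3,0],[4,-4.8,1.5,-3.3,0],[4,-4.8,1.5,-3.3,0],[4,-4.8,1.5,-3.3,0],[4,-4.8,1.5,-3.3,0],[4,-4.8,1.5,-3.3,0],[4,-4.8,1.5,-3.3,0]]]' >/dev/null; python3 ln.py .3925 .0173 .36
```

```text
lean deg 36.30826385527716 az 73.33776440259298 j [1.108 0.257 1.559 0.157 0.705 1.158]
[[ 0.082  0.982  0.17 ]
 [ 0.807 -0.165  0.567]
 [ 0.585  0.091 -0.806]]
tcp [0.3289 0.7407 0.3904] t 31.475 need tool cm [-59.62  17.91 -37.51] dist 0.727
```

```bash
python3 -m pendant '[[[4,-5,1.5,-3.1,0],[4,-5,1.5,-3.1,0],[4,-5,1.5,-3.1,0],[4,-5,1.5,-3.1,0],[4,-5,1.5,-3.1,0],[4,-5,1.5,-3.1,0],[4,-5,1.5,-3.1,0]]]' >/dev/null; python3 ln.py .3925 .0173 .36
```

```text
lean deg 36.277389543267695 az 73.13835922341039 j [ 0.379 -0.219  2.089  0.61   0.94   0.23 ]
[[ 0.08   0.982  0.172]
 [ 0.808 -0.165  0.566]
 [ 0.584  0.093 -0.806]]
tcp [0.3665 0.3181 0.3707] t 32.35 need tool cm [-24.71   7.4  -15.72] dist 0.302
```

```bash
python3 -m pendant '[[[4,-4.9,1.5,-3.1,0],[4,-4.9,1.5,-3.1,0],[4,-4.9,1.5,-3.1,0],[4,-4.9,1.5,-3.1,0],[4,-4.9,1.5,-3.1,0],[4,0,0,0,0]]]' >/dev/null; python3 ln.py .3925 .0173 .05; python3 tr.py .4 .0725|tail -5
```

```text
lean deg 36.03377981458658 az 72.80215884239493 j [-0.485 -0.118  2.034  0.627  1.398 -0.508]
[[ 0.087  0.981  0.174]
 [ 0.809 -0.172  0.562]
 [ 0.581  0.092 -0.809]]
tcp [0.3951 0.0174 0.3588] t 33.1 need tool cm [-17.97  -3.09  24.92] dist 0.309
tcp [0.3941 0.021  0.3588] [ 0.7175  0.6238  0.2624 -0.165 ]
dir deg 82.21615698824897 dist 0.154970393650548
bay frame -0.15478756478948236 -0.008715815061640205
tool y deg -9.67080812794508
shift to start, tool x,y cm -5.336181459446104 0.0940576813861187
```

```bash
python3 -m pendant '[[[4,-3,-0.5,4.1,0],[4,-3,-0.5,4.1,0],[4,-3,-0.5,4.1,0],[4,-3,-0.5,4.1,0],[4,-3,-0.5,4.1,0],[4,-3,-0.5,4.1,0],[4,0,0,0,0],[4,0,0,0,0]]]' ; python3 ln.py .3925 .0150 .015
```

```text
time: 34.2
tcp_pos: [0.3915, 0.0208, 0.0537]
tcp_rot: [0.716, 0.625, 0.262, -0.166]
force: [-1.2, -0.2, 0.1]
finger_gap: 0.0398
grasp_force: 0.0
lean deg 36.14823763113709 az 73.39985280731938 j [-0.482  0.435  2.311  0.949  0.793 -1.166]
[[ 0.081  0.982  0.169]
 [ 0.809 -0.163  0.565]
 [ 0.583  0.091 -0.807]]
tcp [0.3915 0.0208 0.0537] t 34.2 need tool cm [-2.72 -0.16  2.82] dist 0.039
```

```bash
sed -i 's/\*\.108/*.033/' chk.py; python3 -m pendant '[[[4,-1.4,-0.1,1.4,0],[4,-1.3,-0.1,1.4,0],[4,0,0,0,0],[4,0.8,0,0.6,0],[4,0.8,0,0.6,0],[4,0.4,0,0.3,0],[4,0,0,0,0]]]' && python3 chk.py .136 .991 && python3 -m pendant '[[[4,0.3,0,0.2,0],[4,0.3,0,0.2,0],[4,0.2,0,0.2,0]]]' >/dev/null&& python3 chk.py .136 .991 && python3 -m pendant '[[[4,0.3,0,0.2,0],[4,0.3,0,0.2,0],[4,0.2,0,0.2,0]]]' >/dev/null&& python3 chk.py .136 .991
```

```text
time: 35.08
tcp_pos: [0.3955, 0.0396, 0.0134]
tcp_rot: [0.716, 0.625, 0.262, -0.166]
force: [0.7, -0.1, 0.1]
finger_gap: 0.0401
grasp_force: 0.0
t 35.12 z 0.0132 tool 0.3955 0.0393 bottle lo 0.4003 0.0734 tilt 0.005 -0.005 F [ 0.3 -0.1  0.1]
t 35.55 z 0.0129 tool 0.3973 0.0492 bottle lo 0.4009 0.0776 tilt 0.010 -0.004 F [ 0.2 -1.4  0.8]
t 35.98 z 0.0128 tool 0.3989 0.0592 bottle lo 0.4028 0.0878 tilt -0.001 -0.004 F [-0.1 -1.1  1.1]
```

```bash
python3 -m pendant '[[[4,0.4,0,0.29,0],[4,0.7,0,0.5,0],[4,0.8,0,0.58,0],[4,0.8,0,0.58,0],[4,0.6,0,0.43,0],[4,0.4,0,0.29,0],[4,0,0,0,0]]]' >/dev/null && python3 chk.py .136 .991 && python3 -m pendant '[[[4,0.4,0,0.29,0],[4,0.7,0,0.5,0],[4,0.8,0,0.58,0],[4,0.6,0,0.43,0],[4,0.4,0,0.29,0],[4,0,0,0,0]]]' >/dev/null && python3 chk.py .136 .991; python3 tr.py .414 .165; python3 ln.py .4 .2 .0135
```

```text
t 36.90 z 0.0128 tool 0.4064 0.1040 bottle lo 0.4100 0.1336 tilt 0.008 0.000 F [ 0.3 -0.1  0.3]
t 37.70 z 0.0128 tool 0.4123 0.1393 bottle lo 0.4159 0.1691 tilt 0.008 -0.002 F [-0.4 -0.7  0.6]
top 75 ('top', np.float64(247.22666666666666), np.float64(264.26666666666665))
side 394 ('side', np.float64(320.10659898477155), np.float64(254.5964467005076))
nozzle [0.4156 0.1687 0.1288] err 0.00025463087892104287
tcp [0.4123 0.139  0.0128] [ 0.7168  0.6245  0.262  -0.166 ]
dir deg 84.66547102174496 dist 0.05806653842074063
bay frame -0.057805483074861365 -0.005741362867039389
tool y deg -9.529615061154889
shift to start, tool x,y cm -7.160875077721365 0.6896044812539396
lean deg 36.13740639554739 az 73.41870547771434 j [-0.157  0.536  2.349  1.352  0.642 -1.289]
[[ 0.083  0.982  0.168]
 [ 0.808 -0.165  0.565]
 [ 0.583  0.089 -0.808]]
tcp [0.4123 0.139  0.0128] t 37.8 need tool cm [ 4.87 -2.21  3.19] dist 0.062
```

```bash
python3 -m pendant '[[[4,-0.8,0,-0.58,0],[2,-0.4,0,-0.29,0],[2,0,0,0,0],[2,0,0,0,0],[2,0.3,0,0.22,0],[2,0.4,0,0.29,0],[2,0.4,0,0.29,0],[2,0.4,0,0.29,0]]]' && python3 chk.py .136 .991 && python3 -m pendant '[[[2,0.4,-0.03,0.29,0],[2,0.6,-0.05,0.43,0],[2,0.6,-0.05,0.43,0],[2,0.4,-0.03,0.29,0],[2,0,0,0,0]]]' && python3 chk.py .136 .991; python3 tr.py .418 .19; python3 - <<'E'
import cv2,numpy as np
a=cv2.imread('pics/side_l.png');b=cv2.imread('pics/top_l.png')
cv2.imwrite('pics/c9.png',np.hstack([cv2.resize(a[230:370,240:380],(400,400),interpolation=2),cv2.resize(b[210:310,190:290],(400,400),interpolation=2)]))
E
```

```text
time: 38.8
tcp_pos: [0.413, 0.1431, 0.0127]
tcp_rot: [0.717, 0.625, 0.262, -0.166]
force: [-1.5, -1.5, 0.7]
finger_gap: 0.02
grasp_force: 0.6
t 38.85 z 0.0128 tool 0.4131 0.1435 bottle lo 0.4193 0.1787 tilt 0.010 -0.003 F [-0.3  0.2  0.3]
time: 39.48
tcp_pos: [0.4154, 0.1677, 0.0127]
tcp_rot: [0.717, 0.625, 0.262, -0.166]
force: [-0.9, -0.7, -0.0]
finger_gap: 0.0197
grasp_force: 0.0
t 39.52 z 0.0127 tool 0.4154 0.1675 bottle lo 0.4220 0.2040 tilt 0.009 -0.000 F [ 0.2  0.3 -0.9]
top 74 ('top', np.float64(232.3918918918919), np.float64(261.8243243243243))
side 431 ('side', np.float64(309.16937354988397), np.float64(265.20185614849186))
nozzle [0.4218 0.2029 0.1283] err 0.0003214699114633209
tcp [0.4155 0.1673 0.0127] [ 0.7168  0.6245  0.262  -0.166 ]
dir deg 91.85483329439899 dist 0.023635352835549954
bay frame -0.02305163808990466 -0.0052632292469018405
tool y deg -9.522756769636143
shift to start, tool x,y cm -6.571053385552276 2.3511027346130984
```

View pics/c9.png

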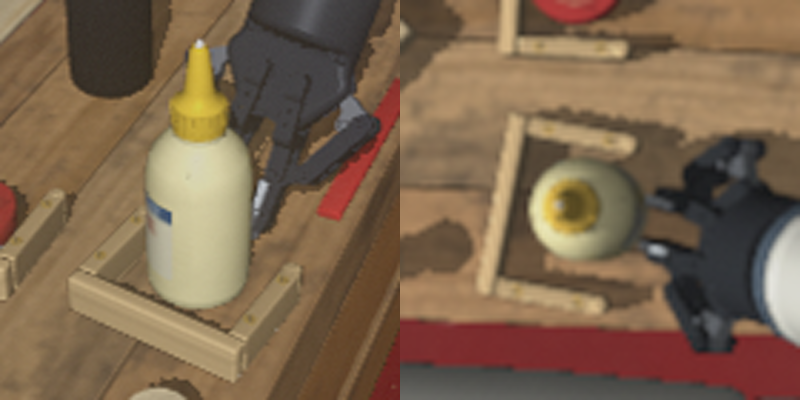

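The bottle is upright inside the bay (right crop 585,210), about 23 mm from home. I push it the rest of the way, creeping at the end.

```bash
python3 -m pendant '[[[2,0.3,-0.04,0.22,0],[2,0.5,-0.06,0.36,0],[2,0.4,-0.05,0.29,0],[2,0.2,-0.02,0.15,0],[2,0,0,0,0]]]' && python3 chk.py .136 .991 && python3 -m pendant '[[[2,0.2,0,0.15,0],[2,0.16,0,0.12,0],[2,0,0,0,0]]]' && python3 chk.py .136 .991; python3 tr.py .421 .225|grep -E 'nozzle|frame'
```

```text
time: 40.25
tcp_pos: [0.4166, 0.1849, 0.0125]
tcp_rot: [0.717, 0.625, 0.262, -0.166]
force: [-0.0, -0.4, -1.1]
finger_gap: 0.0201
grasp_force: 0.1
t 40.30 z 0.0125 tool 0.4167 0.1848 bottle lo 0.4232 0.2208 tilt 0.010 -0.002 F [-0.2  0.1  0. ]
time: 40.67
tcp_pos: [0.4175, 0.1891, 0.0124]
tcp_rot: [0.717, 0.625, 0.262, -0.166]
force: [0.5, -0.8, -0.4]
finger_gap: 0.0199
grasp_force: 0.3
t 40.73 z 0.0124 tool 0.4175 0.1891 bottle lo 0.4239 0.2249 tilt 0.013 -0.003 F [ 0.3 -1.1  0.5]
nozzle [0.4236 0.2247 0.1286] err 0.0004400503505875883
bay frame -0.0012852355215540261 -0.0029469568474923416
```

```bash
for i in 1; do python3 -m pendant '[[[2,0.12,0,0.09,0],[2,0,0,0,0]]]'|grep force && python3 chk.py .136 .991; python3 -m pendant '[[[2,0.12,0,0.09,0],[2,0,0,0,0]]]'|grep force && python3 chk.py .136 .991;python3 -m pendant '[[[2,0.08,0,0.06,0],[2,0,0,0,0]]]'|grep force && python3 chk.py .136 .991; done
```

```text
force: [-0.9, -4.8, 2.8]
grasp_force: 1.9
t 41.12 z 0.0122 tool 0.4177 0.1903 bottle lo 0.4240 0.2257 tilt 0.009 -0.003 F [-1.  -4.   1.6]
force: [-3.1, -13.0, 5.3]
grasp_force: 6.8
t 41.42 z 0.0119 tool 0.4179 0.1909 bottle lo 0.4241 0.2258 tilt 0.010 -0.001 F [ -2.  -12.3   5.5]
force: [-5.2, -20.3, 9.4]
grasp_force: 10.5
t 41.73 z 0.0117 tool 0.4179 0.1912 bottle lo 0.4241 0.2259 tilt 0.007 -0.001 F [ -4.9 -19.4  10.1]
```

Home against the back. I retreat.

```bash
python3 -m pendant '[[[2,-0.2,0,-0.15,0],[2,-0.4,0,-0.3,0],[2,-0.8,0,-0.6,0],[2,-1,0,-1,0],[2,0,0,-3,0],[2,0,0,-4,0],[2,0,0,-5,0],[2,0,0,-5,0],[2,0,0,-3,0],[2,0,0,0,0]]]'; python3 tr.py .4236 .2255|grep -E 'nozzle|frame'; python3 bot.py .4236 .2255|tail -2; python3 - <<'E'
from h import *
a=cv2.imread('pics/side_l.png');cv2.imwrite('pics/c10.png',a)
X=cloud('top',vision.capture('top')[1]);O=cloud('top',np.load('top_d.npy'))
for n,(x,y,w) in dict(tin=(.574,.22,.03),reel=(.393,.345,.03),offcut=(.5225,.353,.045)).items():
    for Z in(O,X):
        m=(abs(Z[...,0]-x)<w)&(abs(Z[...,1]-y)<w)&(Z[...,2]>.015);print(n,np.median(Z[m],0).round(4))
E
```

```text
time: 42.98
tcp_pos: [0.3799, 0.0474, 0.1776]
tcp_rot: [0.717, 0.624, 0.263, -0.164]
force: [0.1, 0.3, -0.6]
finger_gap: 0.0202
grasp_force: 0.0
nozzle [0.4241 0.2242 0.1279] err 8.780730617399334e-05
bay frame -0.0016357556437853614 -0.003503512956572043
bottle [0.4248 0.2257] lo [0.426  0.2278] 805 hi [0.4246 0.2237] 723 tilt [-0.0292 -0.0813] nozzle px 303.0782608695652 272.49782608695654 nozzle@z.1327 [0.4216 0.2306]
img lean dx/dy -0.09314226751533285
tin [0.5738 0.2174 0.0251]
tin [0.5738 0.2179 0.0253]
reel [0.3925 0.3456 0.0429]
reel [0.3926 0.3454 0.0428]
offcut [0.5229 0.3537 0.0285]
offcut [0.5239 0.3537 0.0286]
```

View pics/c10.png

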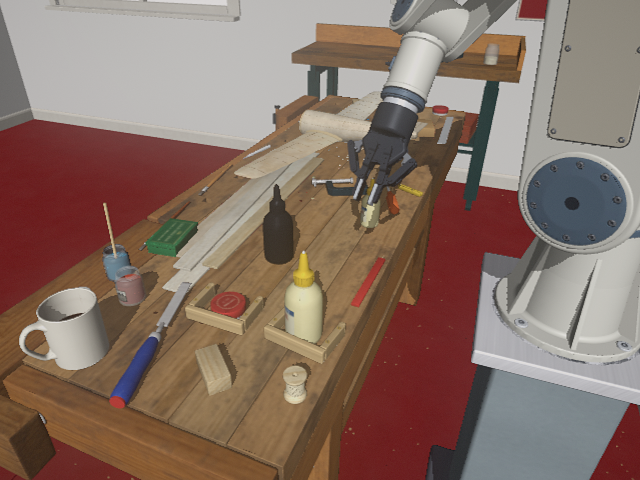

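The bottle stands upright in the bay at (303,305), against the back. The tin (229,302), offcut (213,368), reel (294,384) and clamp are in place, and the gripper is clear.

```bash
python3 -c "
from station import env
print(env.close_job())"
```

```text
the job is handed in; nothing more can be done
None
```

I pushed the glue bottle home into the empty bay and handed the job in after about 43 s. It stands upright against the back, measured within 2 mm along the bay and 4 mm across; early pushes tipped it briefly (at most about 0.2 rad measured, limit 0.25). The tin, reel and offcut measured unmoved, and the clamp and screwdriver I checked only by eye. The final verdict was not shown.

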